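Scoop used batteries into their sorter pocket

TASK

Use the hand scoop to take the three stubby batteries out of the narrow tray and tip them all into the front pocket of the sorter that already holds one battery of the same kind, then lay the scoop back down flat in the tray. Do not touch those three batteries with the gripper, and leave the dish, the tape and the other kinds of battery where they are.

Things in the scene. Friction and masses are not known exactly. Their poses are not given: they have to be found in the camera images.
- tray: white plastic collecting tray, fixed, long and narrow: 244 x 98 mm outside, 236 x 90 mm inside, floor 4 mm thick, rim 28 mm high; origin at the centre of its underside (on the table), x along its length to the end farther from the robot, z up
- scoop: aluminium scoop, 160 g, flat in the tray, open mouth to the batteries. Pan 85 long (x), 80 wide (y) mm, floor 1.6 (1 at the lip), side walls 26 high, 2 thick, ending 14 behind the mouth edge, back wall 30 high; origin under the pan's middle, x to the open mouth (edge at x +42.5 mm), z up. Black bar handle, 16 x 16 mm, rises from the back (x -48, z 20) to x -91, z 93 mm, leaning back 30 degrees
- scoop_grip (a point): middle of the scoop's handle, at x -76, y 0, z 67 mm of the scoop; can be pinched across y (16 mm) with the tool at any lean in the scoop's x-z plane
- scoop_pan (a point): centre of the scoop's pan, 12 mm above its underside
- sorter: fixed cardboard sorter, 364 mm wide, two steps. Front row: three open pockets, 116 x 116 mm inside, floor 6 mm and rim 70 mm above the table, walls 4, 120 from centre to centre. Rear row (58 to 180 mm beyond the front row's centre line): three lower pockets, floor 6, rim 40. Origin on the table under the middle front pocket's centre; x to the rear row, y to the left pocket, z up
- pocket_left (a point): centre of the inner floor of the left front pocket (seen from the robot), axes as the sorter's
- pocket_middle (a point): centre of the inner floor of the middle front pocket (seen from the robot), axes as the sorter's
- pocket_right (a point): centre of the inner floor of the right front pocket (seen from the robot), axes as the sorter's
- cell0: used stubby battery, a steel can with a black band, 18 mm diameter, 30 mm long, well rounded ends, 20 g, slick; origin at its centre, x along its axis; starts lying in the far half of the tray
- cell1: used stubby battery, a steel can with a black band, 18 mm diameter, 30 mm long, well rounded ends, 20 g, slick; origin at its centre, x along its axis; starts lying in the far half of the tray
- cell2: used stubby battery, a steel can with a black band, 18 mm diameter, 30 mm long, well rounded ends, 20 g, slick; origin at its centre, x along its axis; starts lying in the far half of the tray
- sample: one more stubby battery exactly like those in the tray, lying alone in one of the three front pockets: it marks the pocket to fill; origin at its centre, x along its axis
- fat_cell: fat round battery, 33 mm diameter, 58 mm tall, standing in another front pocket; origin at the centre of its foot
- block_cell: flat block battery, 46 x 26 x 17 mm, lying in the remaining front pocket; origin at the centre of its underside
- dish: small white china dish, empty, 96 mm wide, 36 mm high, on the table beyond the tray's far end; origin at the centre of its foot
- tape_roll: roll of clear tape lying flat in the right pocket of the rear row, 90 mm across, 24 mm high; origin at the centre of its underside
Things that resemble listed ones, but are neither listed nor needed, are in the scene too. Of the things like the scoop, leave any that is green, pink or yellow; of the rest the larger one is meant.

How it is judged:
On the way, in this order (a step that is already met when the one before it is completed fails the run):
1. one or more of the batteries lie in the scoop, lifted out of the tray (z of scoop in the frame of tray above 0.05 m and distance between any of cell0, cell1, cell2 and scoop_pan below 0.055 m), for 0.2 s.
2. all three batteries from the tray are in the front pocket that holds the like battery (((horizontal distance between each of sample, cell0, cell1, cell2 and pocket_left below 0.0705 m and height (world z) of each of sample, cell0, cell1, cell2 below 0.06 m) or (horizontal distance between each of sample, cell0, cell1, cell2 and pocket_middle below 0.0705 m and height (world z) of each of sample, cell0, cell1, cell2 below 0.06 m) or (horizontal distance between each of sample, cell0, cell1, cell2 and pocket_right below 0.0705 m and height (world z) of each of sample, cell0, cell1, cell2 below 0.06 m))), for 0.2 s.
At the end, for the whole second after the job is handed in: All three tray batteries and the sample lie in the front pocket where the sample is (lower than 60 mm above the table), at rest; the scoop rests in the tray within 100 mm (along) and 30 mm (across) of its centre, under 25 mm above the table, within 0.25 rad of flat (((horizontal distance between each of sample, cell0, cell1, cell2 and pocket_left below 0.0705 m and height (world z) of each of sample, cell0, cell1, cell2 below 0.06 m) or (horizontal distance between each of sample, cell0, cell1, cell2 and pocket_middle below 0.0705 m and height (world z) of each of sample, cell0, cell1, cell2 below 0.06 m) or (horizontal distance between each of sample, cell0, cell1, cell2 and pocket_right below 0.0705 m and height (world z) of each of sample, cell0, cell1, cell2 below 0.06 m)) and linear speed of each of cell0, cell1, cell2 below 0.03 m/s and x of scoop in the frame of tray between -0.1 and 0.1 m and y of scoop in the frame of tray between -0.03 and 0.03 m and z of scoop in the frame of tray below 0.025 m and angle between scoop's own z axis and vertical below 0.25 rad and linear speed of scoop below 0.02 m/s); the robot touches nothing.
It fails at once if a battery in the tray is touched with the fingers (contact force between the fingers and cell0 above 1 N or contact force between the fingers and cell1 above 1 N or contact force between the fingers and cell2 above 1 N).
It fails at once if the dish, the tape roll or one of the other two kinds of battery is shifted by more than 30 mm (distance of any of dish, tape_roll, fat_cell, block_cell from where it was at the start of the episode above 0.03 m).
It also fails if it takes over 58 s, if anything falls off the work surface, if the arm or the gripper's body presses on something with over 40 N, if the wrist force passes 120 N, or if a joint passes its speed limit or range.

ROBOT

A 6-joint arm with a two-finger parallel gripper is mounted at the origin on the work surface. World frame = base frame: x ahead of the robot, y to its left, z up, the work surface at z = 0. Lengths are in m, angles in rad, forces in N, time in s.
With the tool pointing down it reaches from about 0.275 to 0.725 m from the base axis. Payload 5.6 kg.
Tool frame: the origin (TCP) lies between the finger pads; the fingertips stand 17 mm ahead of it and the grasp point (between the pads) lies 2 mm behind it (env.tips_ahead is the distance from the TCP to the fingertips, in m); z points along the fingers, y is the direction in which the jaws open and shut (so a half turn about z gives the same grasp; the last joint's range is limited). The gripper opens to 85 mm and grips with 20 to 120 N. Pads are 22 mm wide; open, the fingers measure 114 mm over their backs; the gripper's body (76 mm by 85 mm) begins 54 mm behind the grasp point. The pads swing forward as they close: fully open they stand 13 mm farther back than shut.
Start: joints at [1.603, 0.255, 0.108, 0, -1.424, -0.285], TCP at [0.138, 0.533, 0.248] pointing down, gripper open.
Joint ranges: [-2.95, 2.95], [-1.21, 1.97], [-1.09, 1.5], [-2.87, 1.71], [-2.94, -0.07], [-3.05, 3.05]. Speed limits (rad/s): [2.57, 2.57, 3.14, 3.14, 3.14, 3.14].

INTERFACE

Orientations are given as [roll, pitch, yaw] about the fixed x, y, z axes, in that order (R = Rz(yaw) Ry(pitch) Rx(roll)).
In Python, from cell import env gives the robot as it stands. The module is installed in compiled form; this text tells all that it offers.
- The arm moves only by the shell command python3 -m inch 'ROWS' [OPENING]. ROWS is a JSON object of lists of equal length, an entry for each row: "offset": the shift along the tool's x, y, z in cm, a list of three; "angular": the turn, a rotation vector about the tool's x, y, z in rad, a list of three. In form: {"offset": [[x, y, z], ...], "angular": [[wx, wy, wz], ...]}. A call has 1 to 8 rows; each row shifts and turns the pose as measured when the row begins, along the tool's axes as they then stand; what a row does not reach is not made up. A row lasts 1/10 s, in which the tool goes at most 50 mm and 8.59 degrees, less where a joint would pass 70% of its speed; a pose out of reach is approached as far as the arm can. A call with a gripper value outside its range is refused whole. OPENING is the finger opening in cm, from 0 to 8.54, set as the call begins (- or left out, the last holds). The fingers move at their own pace and stop on an object; the grip force is fixed at half the most. Time passes only in rows, so rows that do not move let the fingers close. It gives the time, the measured TCP pose, the force and the opening at its end, in the units of the state.
- env.get_state(): the state, without advancing time (a new reading comes with each control period).
- env.capture(name): name is "scene" or "side" or "wrist"; returns the picture (420x560x3 uint8, red, green, blue); there is no depth.
- env.get_calibration(name): a dict with "fx", "fy", "cx", "cy" (pixels), "xyz" and "orientation" of the camera in the world; the wrist camera has in their place "T_tool_cam" (4x4, takes a point from camera to tool coordinates, whose origin is the TCP and whose axes are the flange's). Camera axes: x right, y up, looking along -z (the intrinsics and any distortion apply to the point x, -y, -z); pixel columns grow to the right and rows downward; lengths in m; the calibration is good to about 2 mm. A picture is of the moment at which its call begins: read the wrist's pose just before it. get_calibration takes no time and is no camera call.
- env.close_job(): hands the job in, once; it reports no verdict.
The state is a dict: "time": time; "joint_positions": joint angles; "qd": joint speeds; "joint_torque": joint torques, N m; "eef_pos": TCP position; "orientation": TCP orientation; "ft_force": force on the tool from outside, world axes, zero at the start; "moment": the same for the moment, N m; "finger_gap": opening from 0.0 (shut) to 1.0 (fully open).
Only numpy, scipy, OpenCV 4.12 (cv2) and the standard library are available. Lean on these libraries where they do the work, as an engineer would, in place of code of your own. Each camera call takes 0.05 s, during which the arm holds its last target. There are 200 camera calls.

## Working session

There is one attempt and no reset: what is moved stays moved. The work goes in short steps, Python scripts to look and compute and a shell command to move; the robot and the scene stay as the last step left them, time stands still between calls to the robot, and variables do not carry over. Pictures are saved under pics/ and viewed, about 8 in all and at most 12, crops included, and the job is handed in when it is done.

```bash
mkdir -p pics; python3 - <<'E'
from cell import env
import cv2
for n in ("scene","side"):
    im=env.capture(n); cv2.imwrite(f"pics/{n}0.png",im[:,:,::-1]); print(n,env.get_calibration(n))
im=env.capture("wrist"); cv2.imwrite("pics/wrist0.png",im[:,:,::-1]);print(env.get_calibration("wrist"))
a=[cv2.imread(f"pics/{n}0.png") for n in ("scene","side")]
print(env.get_state())
E
```

```text
scene {'fx': 508.9233006068116, 'fy': 508.9233006068116, 'cx': 275.21951861872685, 'cy': 209.38874328962993, 'xyz': array([ 1.12130516, -0.0792108 ,  0.92351044]), 'orientation': array([0.59946839, 0.00812956, 1.44323422])}
side {'fx': 437.3001571210566, 'fy': 437.3001571210566, 'cx': 285.509874673402, 'cy': 208.21481306621118, 'xyz': array([ 0.4903045 , -0.57766385,  0.75294357]), 'orientation': array([ 0.67137626, -0.00735734, -0.07040817])}
{'fx': 306.93313355272977, 'fy': 306.93313355272977, 'cx': 281.7543100335162, 'cy': 206.86430948890637, 'T_tool_cam': array([[ 5.21907333e-04,  9.46259295e-01,  3.23408527e-01,
         8.30819987e-02],
       [ 9.99999670e-01, -6.95146305e-04,  4.20154327e-04,
        -1.27069864e-04],
       [ 6.22391180e-04,  3.23408201e-01, -9.46259345e-01,
        -1.25502974e-01],
       [ 0.00000000e+00,  0.00000000e+00,  0.00000000e+00,
         1.00000000e+00]])}
{'time': 0.15, 'joint_positions': array([ 1.60260751e+00,  2.55595158e-01,  1.07313057e-01, -3.48312467e-04,
       -1.42389858e+00, -2.84578188e-01]), 'qd': array([ 0.00075455, -0.00227619,  0.00453157,  0.00088664, -0.00154732,
       -0.0015747 ]), 'joint_torque': array([-2.13882027e-03, -3.86941087e+01,  2.38078880e+01,  5.36677122e+00,
       -4.62791810e-03, -1.44690702e-06]), 'eef_pos': array([0.13742355, 0.53220024, 0.24761727]), 'orientation': array([ 3.14016725e+00, -5.80282119e-05, -2.52818187e-01]), 'ft_force': array([ 1.08021753,  0.65187081, -0.65368029]), 'moment': array([-0.00480072,  0.0107533 ,  0.02333026]), 'finger_gap': 0.9962960919037507}
```

View pics/scene0.png

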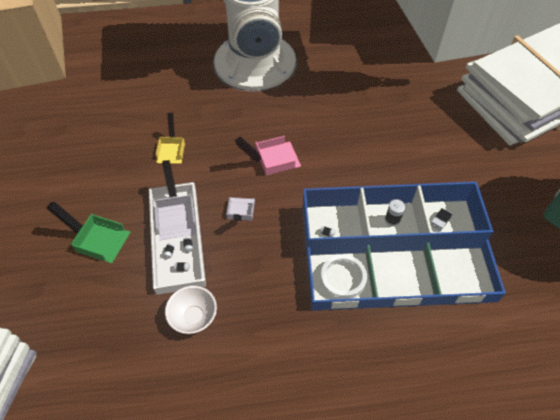

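View pics/side0.png

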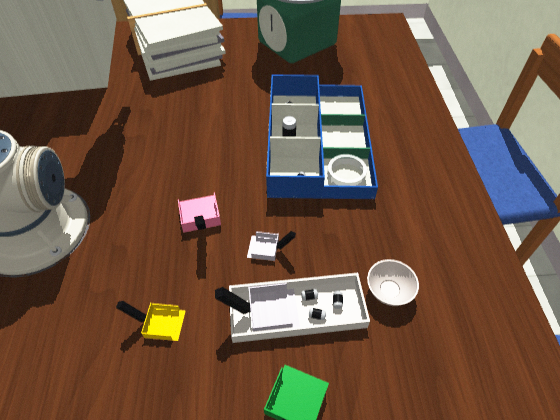

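The scene picture shows the tray at (176,237) with the grey scoop at (175,220), mouth toward the cells at (169,252), (188,244) and (182,267). The scoop-like things are:
- yellow (171,150), pink (277,155) and green (101,238), which are excluded;
- small white (240,209), the smaller of the remaining two;
- grey in the tray, the larger, so this is the one meant.

The sorter's front row has a small cell at (327,231), the fat cell at (396,210) and probably the block at (441,218). I'll confirm in one enlarged crop.

```bash
cat > h.py <<'E'
import numpy as np, cv2
from scipy.spatial.transform import Rotation as R
from cell import env
def cam(n):
    c=env.get_calibration(n)
    K=np.array([c['fx'],c['fy'],c['cx'],c['cy']])
    if n=='wrist':
        s=env.get_state(); T=np.eye(4); T[:3,:3]=R.from_euler('xyz',s['orientation']).as_matrix(); T[:3,3]=s['eef_pos']
        T=T@c['T_tool_cam']; return K,T[:3,:3],T[:3,3]
    return K,R.from_euler('xyz',c['orientation']).as_matrix(),np.array(c['xyz'])
def ray(C,p):
    K,M,o=C; d=M@np.array([(p[0]-K[2])/K[0],-(p[1]-K[3])/K[1],-1]); return o,d/np.linalg.norm(d)
def plane(C,p,z):
    o,d=ray(C,p); return o+d*(z-o[2])/d[2]
def tri(C1,p1,C2,p2):
    o1,d1=ray(C1,p1);o2,d2=ray(C2,p2)
    A=np.stack([d1,-d2],1); t=np.linalg.lstsq(A,o2-o1,rcond=None)[0]
    a,b=o1+d1*t[0],o2+d2*t[1]; return (a+b)/2,np.linalg.norm(a-b)
def proj(C,X):
    K,M,o=C; v=M.T@(np.asarray(X)-o); return np.array([K[2]-K[0]*v[0]/v[2],K[3]+K[1]*v[1]/v[2]])
def crop(im,x0,y0,x1,y1,f):
    return cv2.resize(im[y0:y1,x0:x1],None,fx=f,fy=f,interpolation=cv2.INTER_CUBIC)
E
python3 - <<'E'
from h import *
a=cv2.imread("pics/scene0.png");b=cv2.imread("pics/side0.png")
t=crop(a,130,150,230,300,4)   # 400x600
s=crop(a,290,170,490,270,2)   # 400x200
d=crop(b,210,260,410,360,2)
e=crop(b,250,60,390,200,1.43)
m=np.zeros((600,800,3),np.uint8); m[:,:400]=t; m[:200,400:]=s; m[200:400,400:]=d; m[400:600,400:600]=e[:200,:200]
cv2.imwrite("pics/m1.png",m)
E
```

```text
(no output)
```

View pics/m1.png

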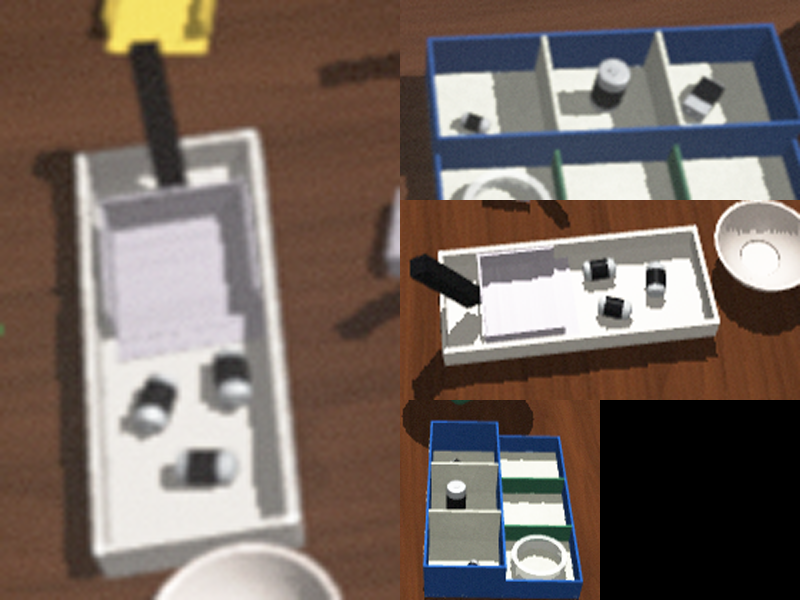

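The enlarged crop confirms the target pocket: the small round can at scene (327,231) is the sample, in the right front pocket. The middle pocket holds the tall round cell and the left one the boxy block (441,218). The grey scoop in the tray is the larger of the two non-excluded scoops.

```bash
python3 - <<'E'
from h import *
np.set_printoptions(precision=4,suppress=True)
S,D=cam('scene'),cam('side')
s=lambda x,y:(130+x/4,150+y/4); d=lambda x,y:(210+(x-400)/2,260+(y-200)/2); q=lambda x,y:(290+(x-400)/2,170+y/2)
P={'trayNL?':(s(78,157),d(442,352)),'trayNR':(s(257,131),d(438,255)),'trayFR':(s(300,523),d(697,229)),'trayFL':(s(98,550),d(718,320)),
'lipA':(s(120,360),d(487,338)),'lipB':(s(242,342),d(565,331)),
'sc_handletop':(s(146,48),d(424,270)),'cellA':(s(153,405),d(614,307)),'cellB':(s(231,378),d(600,270)),'cellC':(s(206,467),d(656,279))}
for k,(a,b) in P.items(): print(k,*tri(S,a,D,b))
print('tray z.028 scene',[plane(S,P[k][0],.028)[:2] for k in list(P)[:4]])
print('tray z.028 side',[plane(D,P[k][1],.028)[:2] for k in list(P)[:4]])
print('lip scene z.005',[plane(S,P[k][0],.005)[:2] for k in ('lipA','lipB')])
print('back top z.034',[plane(S,s(*p),.034)[:2] for p in((100,197),(248,183))])
print('side: lip',[plane(D,d(*p),.005)[:2] for p in((565,332),)], 'back',[plane(D,d(*p),.034)[:2] for p in((480,255),(482,338))])
print('cells scene',[plane(S,P[k][0],.015)[:2] for k in ('cellA','cellB','cellC')]);print('cells side',[plane(D,P[k][1],.015)[:2] for k in ('cellA','cellB','cellC')])
e=lambda x,y:(250+(x-400)/1.43,60+(y-400)/1.43)
print('sorter scene z.07',[plane(S,p,.07)[:2] for p in (q(428,38),q(772,25),q(434,139))]); print('side',[plane(D,p,.07)[:2] for p in (e(426,567),e(431,422),e(499,567),e(498,422))])
print('sorter tri',tri(S,q(428,38),D,e(426,567)),tri(S,q(772,25),D,e(431,422)))
print('sample',plane(S,q(474,124),.015))
E
```

```text
trayNL? [ 0.4227 -0.276   0.0264] 0.0006937940612948931
trayNR [ 0.4168 -0.179   0.0231] 0.0041406601009765336
trayFR [ 0.6622 -0.1677  0.0241] 0.0052120545048952235
trayFL [ 0.6647 -0.2636  0.0286] 0.001591697704820992
lipA [ 0.4784 -0.2524 -0.0579] 0.05653497499235706
lipB [ 0.5222 -0.2141 -0.0491] 0.04089967041850637
sc_handletop [ 0.4109 -0.2286  0.0934] 0.008264095460934574
cellA [ 0.5771 -0.2386  0.0126] 0.00015815524014715896
cellB [ 0.5673 -0.1994  0.0123] 0.0029780593777340735
cellC [ 0.6183 -0.2131  0.0137] 0.0022328151222508717
tray z.028 scene [array([ 0.4236, -0.2754]), array([ 0.4187, -0.1772]), array([ 0.6622, -0.1655]), array([ 0.6638, -0.2631])]
tray z.028 side [array([ 0.423 , -0.2769]), array([ 0.4187, -0.1835]), array([ 0.6627, -0.1722]), array([ 0.6653, -0.264 ])]
lip scene z.005 [array([ 0.543, -0.257]), array([ 0.5403, -0.1929])]
back top z.034 [array([ 0.4569, -0.262 ]), array([ 0.4582, -0.1827])]
side: lip [array([ 0.5311, -0.2561])] back [array([ 0.4577, -0.1893]), array([ 0.4578, -0.2692])]
cells scene [array([ 0.5786, -0.2383]), array([ 0.5678, -0.1981]), array([ 0.6181, -0.2121])]
cells side [array([ 0.5767, -0.2397]), array([ 0.568 , -0.2021]), array([ 0.6187, -0.2147])]
sorter scene z.07 [array([0.4987, 0.0542]), array([0.53  , 0.4145]), array([0.6207, 0.0405])]
side [array([0.5029, 0.0503]), array([0.5286, 0.4104]), array([0.6107, 0.0434]), array([0.6516, 0.403 ])]
sorter tri (array([0.5014, 0.0525, 0.0704]), np.float64(0.004830404515119775)) (array([0.5284, 0.4158, 0.0668]), np.float64(0.0012102173213507424))
sample [0.5759 0.0927 0.015 ]
```

```bash
cat >> h.py <<'E'
def pose():
    s=env.get_state(); return np.array(s['eef_pos']),R.from_euler('xyz',s['orientation'])
def plan(xyz,rpy,n,start=None):
    """n equal rows (offset cm, angular rad) leading from start to the pose"""
    p,r=start if start else pose()
    g=R.from_euler('xyz',rpy); D=r.inv()*g; t=r.inv().apply(np.array(xyz)-p)
    w=D.as_rotvec()/n; A=sum(R.from_rotvec(w*k).as_matrix() for k in range(n))
    o=np.linalg.solve(A,t)*100
    print(n,'x offset',np.round(o,2),'ang',np.round(w,4),'| |o|',round(np.linalg.norm(o),2),'deg',round(np.degrees(np.linalg.norm(w)),2))
    return np.array(xyz),g
def st():
    s=env.get_state(); print('t',round(s['time'],2),'p',np.round(s['eef_pos'],4),'rpy',np.round(s['orientation'],3),'F',np.round(s['ft_force'],1),'M',np.round(s['moment'],2),'gap',round(s['finger_gap']*85.4,1),'q',np.round(s['joint_positions'],2))
E
python3 - <<'E'
from h import *
a=plan((.36,.2,.26),(np.pi,0,0),9)
b=plan((.38,-.2265,.22),(np.pi,-.3,.015),12,a)
G=np.array([.4246,-.2265,.0694]);d=np.array([np.sin(.611),0,-np.cos(.611)])
c=plan(G-d*.09,(np.pi,-.611,.015),6,b)
E
```

```text
9 x offset [ 2.97  3.32 -0.13] ang [ 0.0002  0.     -0.0281] | |o| 4.46 deg 1.61
12 x offset [0.1  3.56 0.35] ang [ 0.0002  0.025  -0.0012] | |o| 3.57 deg 1.43
6 x offset [-0.64 -0.    1.12] ang [0.     0.0518 0.    ] | |o| 1.29 deg 2.97
```

```bash
python3 -m inch '{"offset":[[3,3.3,-0.1],[3,3.3,-0.1],[3,3.3,-0.1],[3,3.3,-0.1],[3,3.3,-0.1]],"angular":[[0,0,-0.028],[0,0,-0.028],[0,0,-0.028],[0,0,-0.028],[0,0,-0.028]]}' 8.5
python3 -m inch '{"offset":[[3,3.3,-0.1],[3,3.3,-0.1],[3,3.3,-0.1],[3,3.3,-0.1]],"angular":[[0,0,-0.028],[0,0,-0.028],[0,0,-0.028],[0,0,-0.028]]}'
python3 - <<'E'
from h import *
st()
b=plan((.38,-.2265,.22),(np.pi,-.3,.015),12)
E
```

```text
time: 0.65
eef_pos: [0.253, 0.3376, 0.2494]
orientation: [3.134, 0.001, -0.101]
ft_force: [1.6, -0.0, -0.2]
finger_gap: 0.996
time: 1.05
eef_pos: [0.3671, 0.1919, 0.2547]
orientation: [3.135, 0.001, 0.019]
ft_force: [1.4, 2.1, -0.4]
finger_gap: 0.995
t 1.05 p [0.3671 0.1919 0.2547] rpy [3.135e+00 1.000e-03 1.900e-02] F [ 1.4  2.1 -0.4] M [ 0.18 -0.16 -0.01] gap 85.0 q [ 0.87 -0.02 -0.19  0.   -1.4   0.72]
12 x offset [0.01 3.49 0.31] ang [0.0005 0.0251 0.0004] | |o| 3.5 deg 1.44
```

```bash
python3 -m inch '{"offset":[[0,3.5,0.3],[0,3.5,0.3],[0,3.5,0.3],[0,3.5,0.3],[0,3.5,0.3],[0,3.5,0.3]],"angular":[[0,0.025,0],[0,0.025,0],[0,0.025,0],[0,0.025,0],[0,0.025,0],[0,0.025,0]]}'
python3 -m inch '{"offset":[[0,3.5,0.3],[0,3.5,0.3],[0,3.5,0.3],[0,3.5,0.3],[0,3.5,0.3],[0,3.5,0.3]],"angular":[[0,0.025,0],[0,0.025,0],[0,0.025,0],[0,0.025,0],[0,0.025,0],[0,0.025,0]]}'
python3 - <<'E'
from h import *
st()
G=np.array([.4246,-.2265,.0694]);d=np.array([np.sin(.611),0,-np.cos(.611)])
c=plan(G-d*.09,(np.pi,-.611,.015),6)
E
```

```text
time: 1.65
eef_pos: [0.3729, -0.0273, 0.2365]
orientation: [3.132, -0.153, 0.018]
ft_force: [1.1, 0.4, 0.3]
finger_gap: 0.994
time: 2.25
eef_pos: [0.3773, -0.2458, 0.2205]
orientation: [3.13, -0.312, 0.022]
ft_force: [1.6, 0.9, -0.7]
finger_gap: 0.995
t 2.25 p [ 0.3773 -0.2458  0.2205] rpy [ 3.13  -0.312  0.022] F [ 1.6  0.9 -0.7] M [0.14 0.82 0.06] gap 85.0 q [-0.3  -0.1  -0.36 -0.1  -1.02  1.93]
6 x offset [-0.61 -0.33  1.14] ang [0.0013 0.0498 0.0014] | |o| 1.34 deg 2.86
```

```bash
python3 -m inch '{"offset":[[-0.6,-0.35,1.1],[-0.6,-0.35,1.1],[-0.6,-0.35,1.1],[-0.6,-0.35,1.1],[-0.6,-0.3,1.1],[-0.6,-0.3,1.1],[0,0,0]],"angular":[[0,0.05,0],[0,0.05,0],[0,0.05,0],[0,0.05,0],[0,0.05,0],[0,0.05,0],[0,0,0]]}'
python3 - <<'E'
from h import *
st(); C=cam('wrist'); im=env.capture('wrist')[:,:,::-1].copy(); cv2.imwrite('pics/w1.png',im)
for X in ([.4235,-.2265,.071],[.411,-.2286,.0934],[.657,-.21,.028]): print(proj(C,X))
E
```

```text
time: 2.95
eef_pos: [0.3692, -0.2313, 0.1407]
orientation: [3.129, -0.62, 0.013]
ft_force: [-0.8, -0.2, 0.9]
finger_gap: 1.0
t 2.95 p [ 0.3692 -0.2313  0.1407] rpy [ 3.129 -0.62   0.013] F [-0.8 -0.2  0.9] M [-0.01  1.8  -0.02] gap 85.4 q [-0.43 -0.15 -0.62 -0.45 -0.57  2.33]
[275.17825747 214.86046259]
[277.75039605 224.27470764]
[263.20642484  19.1021167 ]
```

View pics/w1.png

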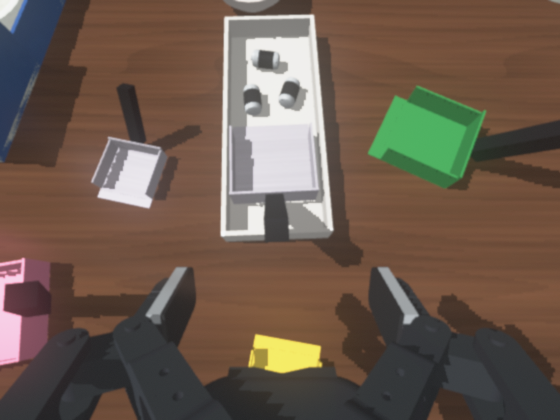

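The wrist view shows the scoop handle at (276,215), where the two-view position predicted it. The jaws straddle its column, and the tray cells at (265,60), (252,98) and (290,92) are well clear. Advancing.

```bash
python3 - <<'E'
from h import *
G=np.array([.4246,-.2265,.0694]);plan(G,(np.pi,-.611,.015),6)
E
```

```text
6 x offset [ 0.04 -0.09  1.52] ang [ 0.0025 -0.0015 -0.    ] | |o| 1.52 deg 0.17
```

```bash
python3 -m inch '{"offset":[[0,-0.1,1.5],[0,-0.1,1.5],[0,-0.1,1.5],[0,-0.1,1.5],[0,-0.1,1.5],[0.2,0,1.4],[0,0,0]],"angular":[[0.002,-0.002,0],[0.002,-0.002,0],[0.002,-0.002,0],[0.002,-0.002,0],[0.002,-0.002,0],[0.002,-0.002,0],[0,0,0]]}'
python3 - <<'E'
from h import *
st();plan(np.array([.4246,-.2265,.0694]),(np.pi,-.611,.015),2)
E
```

```text
time: 3.7
eef_pos: [0.4322, -0.2305, 0.0772]
orientation: [3.13, -0.611, 0.025]
ft_force: [-0.5, -0.8, 0.1]
finger_gap: 0.995
t 3.7 p [ 0.4322 -0.2305  0.0772] rpy [ 3.13  -0.611  0.025] F [-0.5 -0.8  0.1] M [-0.03  1.79  0.03] gap 85.0 q [-0.37  0.06 -0.58 -0.57 -0.41  2.44]
2 x offset [-0.53 -0.21  0.1 ] ang [ 0.0028 -0.0003  0.0043] | |o| 0.58 deg 0.29
```

```bash
python3 -m inch '{"offset":[[-0.5,-0.2,0.1],[-0.4,-0.2,0.1],[0,0,0]],"angular":[[0.003,0,0],[0.003,0,0],[0,0,0]]}'
python3 -m inch '{"offset":[[0,0,0],[0,0,0],[0,0,0],[0,0,0],[0,0,0],[0,0,0],[0,0,0]],"angular":[[0,0,0],[0,0,0],[0,0,0],[0,0,0],[0,0,0],[0,0,0],[0,0,0]]}' 0.8
python3 - <<'E'
from h import *
st()
E
```

```text
time: 4.0
eef_pos: [0.4262, -0.2265, 0.072]
orientation: [3.135, -0.613, 0.028]
ft_force: [0.2, 0.1, -0.0]
finger_gap: 0.993
time: 4.7
eef_pos: [0.4262, -0.2268, 0.074]
orientation: [3.134, -0.615, 0.028]
ft_force: [-0.7, -1.1, 1.1]
finger_gap: 0.179
t 4.7 p [ 0.4262 -0.2268  0.074 ] rpy [ 3.134 -0.615  0.028] F [-0.7 -1.1  1.1] M [0.13 1.69 0.  ] gap 15.3 q [-0.39  0.06 -0.59 -0.6  -0.41  2.48]
```

```bash
cat >> h.py <<'E'
E='xyz'
R0=R.from_euler(E,[3.134,-.615,.028]); P0=np.array([.4262,-.2268,.074])
S0=R.from_euler(E,[0,0,.020]); O0=np.array([.4990,-.2255,.004])
RTS=R0.inv()*S0; PTS=R0.inv().apply(O0-P0)   # scoop in tool
def scoop():
    p,r=pose(); o=p+r.apply(PTS); s=r*RTS; return o,s.as_euler(E)
def sp(xyz,rpy,n,start=None):
    s=R.from_euler(E,rpy); r=s*RTS.inv(); return plan(np.array(xyz)-r.apply(PTS),r.as_euler(E),n,start)
tc=np.array([.5423,-.2228]);ty=.0495
def tray(x,y,z): return np.array([tc[0]+x*np.cos(ty)-y*np.sin(ty),tc[1]+x*np.sin(ty)+y*np.cos(ty),z])
E
python3 - <<'E'
from h import *
print(scoop())
a=sp(tray(.03,0,.0042),(0,.02,.045),6); a=sp(tray(.0735,0,.0042),(0,.02,.0495),4,a)
E
```

```text
(array([ 0.49907572, -0.22542767,  0.00398726]), array([ 0.00016451, -0.00044338,  0.02032656]))
6 x offset [1.04 0.   0.69] ang [ 0.0023 -0.0034 -0.0034] | |o| 1.25 deg 0.31
4 x offset [0.9  0.01 0.61] ang [ 0.0006  0.     -0.0009] | |o| 1.09 deg 0.06
```

```bash
python3 -m inch '{"offset":[[1.04,0,0.7],[1.04,0,0.7],[1.04,0,0.7],[1.04,0,0.7]],"angular":[[0.002,-0.0035,-0.0035],[0.002,-0.0035,-0.0035],[0.002,-0.0035,-0.0035],[0.002,-0.0035,-0.0035]]}' 0.8
python3 - <<'E'
from h import *
st();print(scoop())
a=sp(tray(.03,0,.0042),(0,.02,.045),3); a=sp(tray(.0735,0,.0042),(0,.02,.0495),4,a)
E
```

```text
time: 5.1
eef_pos: [0.4764, -0.2263, 0.0752]
orientation: [3.131, -0.601, 0.044]
ft_force: [-1.8, -0.1, 2.7]
finger_gap: 0.175
t 5.1 p [ 0.4764 -0.2263  0.0752] rpy [ 3.131 -0.601  0.044] F [-1.8 -0.1  2.7] M [-0.02  1.55 -0.02] gap 15.0 q [-0.31  0.13 -0.53 -0.52 -0.39  2.35]
(array([ 0.54824025, -0.22412854,  0.00422925]), array([-0.0025522 ,  0.01383791,  0.03458325]))
3 x offset [ 0.68 -0.03  0.45] ang [ 0.0027 -0.002  -0.0024] | |o| 0.82 deg 0.24
4 x offset [0.9  0.01 0.61] ang [ 0.0006  0.     -0.0009] | |o| 1.09 deg 0.06
```

```bash
python3 -m inch '{"offset":[[0.9,0,0.6],[0.9,0,0.6],[0.8,0,0.55],[0.8,0,0.55]],"angular":[[0.002,-0.0015,-0.0015],[0.002,-0.0015,-0.0015],[0.002,-0.0015,-0.0015],[0.001,0,-0.0015]]}'
python3 - <<'E'
from h import *
st();print(scoop())
a=sp(tray(.0735,0,.0042),(0,.02,.0495),4)
for n in('scene','side'): cv2.imwrite(f'pics/{n}2.png',env.capture(n)[:,:,::-1])
a=cv2.imread("pics/scene2.png");b=cv2.imread("pics/side2.png")
m=np.zeros((600,800,3),np.uint8); m[:,:400]=crop(a,130,150,230,300,4); m[:300,400:]=crop(b,220,260,420,410,2); cv2.imwrite('pics/m2.png',m)
E
```

```text
time: 5.5
eef_pos: [0.5203, -0.2249, 0.0757]
orientation: [3.133, -0.597, 0.052]
ft_force: [-3.1, -0.6, 2.7]
finger_gap: 0.18
t 5.5 p [ 0.5203 -0.2249  0.0757] rpy [ 3.133 -0.597  0.052] F [-3.1 -0.6  2.7] M [-0.08  1.65 -0.07] gap 15.4 q [-0.27  0.19 -0.46 -0.47 -0.38  2.28]
(array([ 0.59175467, -0.2220151 ,  0.00439682]), array([-0.00086802,  0.01813462,  0.04377545]))
4 x offset [ 0.5  -0.03  0.34] ang [ 0.001  -0.0005 -0.0011] | |o| 0.61 deg 0.09
```

View pics/m2.png

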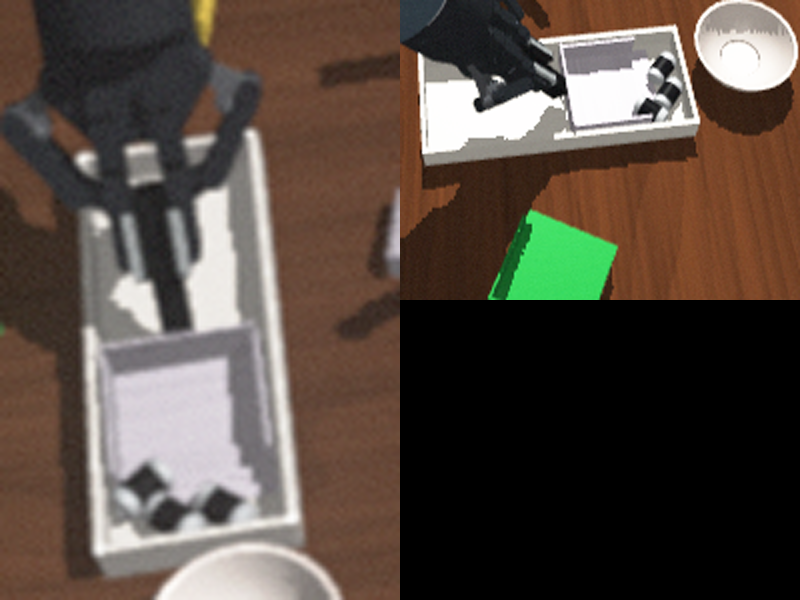

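The three cells are gathered at the lip (crop pixels (143,480), (168,513) and (220,505)), and one is already riding on the pan. Pushing on to the wall.

```bash
python3 -m inch '{"offset":[[0.5,0,0.35],[0.5,0,0.35],[0.5,0,0.35],[0.4,0,0.3]],"angular":[[0.001,0,-0.001],[0.001,0,-0.001],[0,0,-0.001],[0,0,0]]}'
python3 - <<'E'
from h import *
st();print(scoop())
a=sp(tray(.0735,0,.0042),(0,.02,.0495),4)
for n in('scene','side'): cv2.imwrite(f'pics/{n}3.png',env.capture(n)[:,:,::-1])
a=cv2.imread("pics/scene3.png");b=cv2.imread("pics/side3.png")
m=np.zeros((400,800,3),np.uint8); m[:,:400]=crop(a,145,220,225,300,5); m[:,400:]=crop(b,290,260,390,360,4); cv2.imwrite('pics/m3.png',m)
E
```

```text
time: 6.0
eef_pos: [0.5448, -0.2239, 0.0754]
orientation: [3.133, -0.597, 0.056]
ft_force: [-10.6, 1.3, 10.0]
finger_gap: 0.179
t 6.0 p [ 0.5448 -0.2239  0.0754] rpy [ 3.133 -0.597  0.056] F [-10.6   1.3  10. ] M [0.43 2.63 0.23] gap 15.3 q [-0.25  0.23 -0.42 -0.44 -0.38  2.24]
(array([ 0.61626968, -0.2207176 ,  0.00411717]), array([-0.00097019,  0.0178114 ,  0.04730444]))
4 x offset [-0.   -0.03 -0.01] ang [ 0.0005 -0.0005 -0.0003] | |o| 0.04 deg 0.05
```

View pics/m3.png

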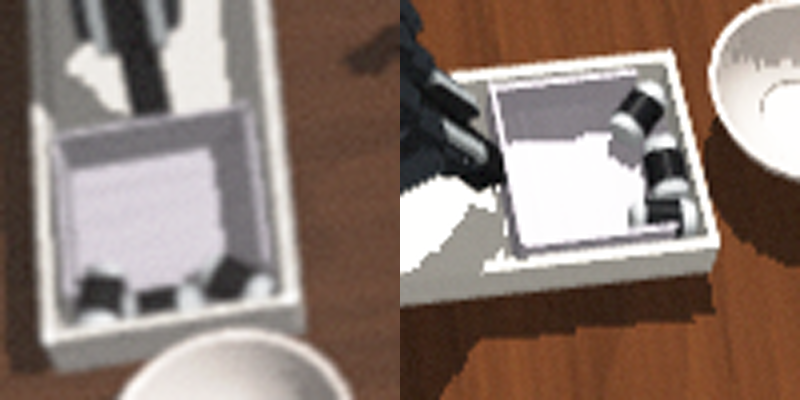

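Force has risen to 10 N, so the lip is at the far wall. All three cells sit at the mouth, backed by the wall (left crop (100,292), (158,298), (232,278)). Now tilting the mouth up, pivoting on the back edge.

```bash
python3 - <<'E'
from h import *
th=.36; a=sp(tray(.1165-.0425*np.cos(th),0,.0050+.0425*np.sin(th)),(0,-th,.0495),7)
E
```

```text
7 x offset [-0.35 -0.02 -0.02] ang [-0.0001  0.0539 -0.    ] | |o| 0.35 deg 3.09
```

```bash
python3 -m inch '{"offset":[[-0.35,0,0],[-0.35,0,0],[-0.35,0,0],[-0.35,0,0],[-0.35,0,0],[-0.35,0,0],[-0.35,0,0],[0,0,0]],"angular":[[0,0.054,0],[0,0.054,0],[0,0.054,0],[0,0.054,0],[0,0.054,0],[0,0.054,0],[0,0.054,0],[0,0,0]]}'
python3 - <<'E'
from h import *
st();o,e=scoop();print(o,e)
for n in('scene','side'): cv2.imwrite(f'pics/{n}4.png',env.capture(n)[:,:,::-1])
a=cv2.imread("pics/scene4.png");b=cv2.imread("pics/side4.png")
m=np.zeros((400,800,3),np.uint8); m[:,:400]=crop(a,145,210,225,290,5); m[:,400:]=crop(b,290,250,390,350,4); cv2.imwrite('pics/m4.png',m)
E
```

```text
time: 6.9
eef_pos: [0.5409, -0.2135, 0.1074]
orientation: [-3.141, -0.886, 0.031]
ft_force: [-0.1, 1.0, -3.2]
finger_gap: 0.177
t 6.9 p [ 0.5409 -0.2135  0.1074] rpy [-3.141 -0.886  0.031] F [-0.1  1.  -3.2] M [-0.14  3.06  0.  ] gap 15.1 q [-0.51  0.17 -0.4  -1.16 -0.45  3.05]
[ 0.62971222 -0.21060807  0.0594891 ] [ 0.00763694 -0.27098322  0.028073  ]
```

View pics/m4.png

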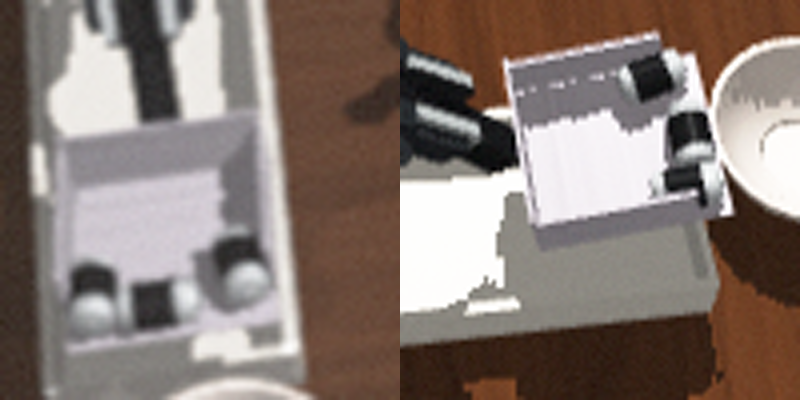

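All three cells are in the scoop at the mouth ((95,300), (160,300), (240,265) in the left crop). The lift ended higher than planned because joint 6 reached its 3.05 limit (wrist near singular). I'll rise gently and yaw towards the radial direction to unwind it.

```bash
python3 - <<'E'
from h import *
st();plan((.515,-.205,.16),(np.pi,-.886,-.36),10)
E
```

```text
t 7.0 p [ 0.5404 -0.2133  0.1059] rpy [-3.139 -0.884  0.03 ] F [-0.2 -0.6 -2.3] M [-0.09  3.11 -0.01] gap 15.1 q [-0.51  0.17 -0.41 -1.16 -0.45  3.05]
10 x offset [ 0.25 -0.05 -0.55] ang [-0.0304  0.0003  0.0247] | |o| 0.6 deg 2.25
```

```bash
python3 -m inch '{"offset":[[0.25,0,-0.55],[0.25,-0.05,-0.55],[0.25,-0.05,-0.55],[0.25,-0.05,-0.55]],"angular":[[-0.03,0,0.025],[-0.03,0,0.025],[-0.03,0,0.025],[-0.03,0,0.025]]}'
python3 - <<'E'
from h import *
st();print(scoop());plan((.515,-.205,.16),(np.pi,-.886,-.36),6)
E
```

```text
time: 7.4
eef_pos: [0.5305, -0.2117, 0.127]
orientation: [-3.14, -0.882, -0.126]
ft_force: [-1.3, -0.7, -3.6]
finger_gap: 0.183
t 7.4 p [ 0.5305 -0.2117  0.127 ] rpy [-3.14  -0.882 -0.126] F [-1.3 -0.7 -3.6] M [ 0.28  3.5  -0.14] gap 15.6 q [-0.27  0.07 -0.52 -0.85 -0.15  2.51]
(array([ 0.61845062, -0.22265519,  0.07867061]), array([ 0.00852059, -0.26655854, -0.1288809 ]))
6 x offset [ 0.25 -0.05 -0.56] ang [-0.0304  0.0008  0.0247] | |o| 0.62 deg 2.25
```

```bash
python3 - <<'E'
from h import *
plan((.54,-.2117,.22),(np.pi,-.875,-.15),8)
E
```

```text
8 x offset [ 0.97 -0.02 -0.65] ang [-0.0025 -0.0008  0.0019] | |o| 1.17 deg 0.19
```

```bash
python3 -m inch '{"offset":[[0.95,0,-0.65],[0.95,0,-0.65],[0.95,0,-0.65],[0.95,0,-0.65],[0.95,0,-0.65],[0.95,0,-0.65],[0.95,0,-0.65],[0.95,0,-0.65]],"angular":[[0,0,0],[0,0,0],[0,0,0],[0,0,0],[0,0,0],[0,0,0],[0,0,0],[0,0,0]]}'
python3 - <<'E'
from h import *
st();print(scoop())
for n in('scene','side'): cv2.imwrite(f'pics/{n}5.png',env.capture(n)[:,:,::-1])
a=cv2.imread("pics/scene5.png");b=cv2.imread("pics/side5.png")
S,D=cam('scene'),cam('side');o,_=scoop();p=proj(S,o).astype(int);q=proj(D,o).astype(int);print(p,q)
m=np.zeros((400,800,3),np.uint8); m[:,:400]=crop(a,p[0]-50,p[1]-50,p[0]+50,p[1]+50,4); m[:,400:]=crop(b,q[0]-50,q[1]-50,q[0]+50,q[1]+50,4); cv2.imwrite('pics/m5.png',m)
E
```

```text
time: 8.2
eef_pos: [0.5382, -0.2065, 0.2149]
orientation: [-3.129, -0.869, -0.107]
ft_force: [0.3, -0.4, -2.5]
finger_gap: 0.177
t 8.2 p [ 0.5382 -0.2065  0.2149] rpy [-3.129 -0.869 -0.107] F [ 0.3 -0.4 -2.5] M [0.33 3.   0.01] gap 15.1 q [-0.1  -0.07 -0.66 -0.06 -0.11  1.62]
(array([ 0.62586304, -0.21470334,  0.16540263]), array([ 0.01531939, -0.25350829, -0.10369207]))
[165 230] [353 254]
```

View pics/m5.png

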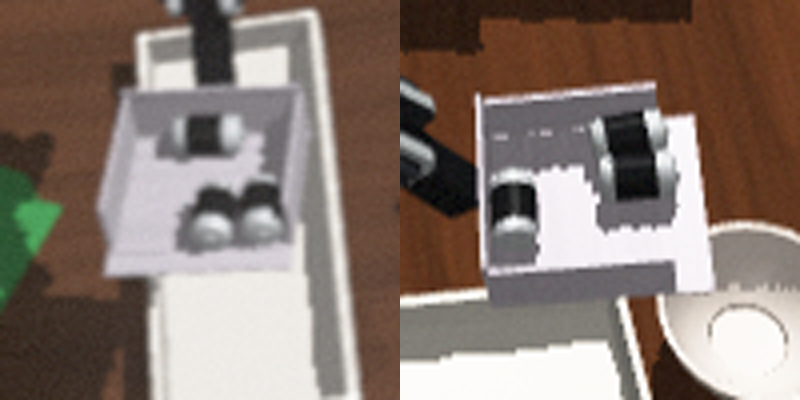

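All three cells sit well inside the lifted scoop ((208,135), (215,215), (262,210) in the left crop). Now swinging about the base axis to the sorter, holding tilt.

```bash
python3 - <<'E'
from h import *
p,r=pose(); Z=R.from_euler('z',.555)
plan(Z.apply(p),(Z*r).as_euler(E),16)
E
```

```text
16 x offset [ 0.31 -1.94  0.39] ang [ 0.0266 -0.0003 -0.0223] | |o| 2.0 deg 1.99
```

```bash
python3 -m inch '{"offset":[[0.1,-0.5,0.1],[0.15,-1,0.2],[0.3,-1.9,0.4],[0.3,-1.9,0.4],[0.3,-1.9,0.4],[0.3,-1.9,0.4],[0.3,-1.9,0.4],[0.3,-1.9,0.4]],"angular":[[0.007,0,-0.006],[0.014,0,-0.011],[0.027,0,-0.022],[0.027,0,-0.022],[0.027,0,-0.022],[0.027,0,-0.022],[0.027,0,-0.022],[0.027,0,-0.022]]}'
python3 - <<'E'
from h import *
st();print(scoop());p,r=pose();az=np.arctan2(p[1],p[0]);print(az);Z=R.from_euler('z',.188-az)
q=Z.apply(p);q*=.577/np.hypot(*q[:2]);q[2]=.22; plan(q,(np.pi,-.85,.44),8)
E
```

```text
time: 9.1
eef_pos: [0.5721, -0.0703, 0.2109]
orientation: [-3.12, -0.867, 0.133]
ft_force: [-0.6, 0.3, -2.7]
finger_gap: 0.181
t 9.1 p [ 0.5721 -0.0703  0.2109] rpy [-3.12  -0.867  0.133] F [-0.6  0.3 -2.7] M [-0.58  2.94 -0.02] gap 15.4 q [ 0.13 -0.06 -0.62 -0.17 -0.15  1.74]
(array([ 0.65897306, -0.05642145,  0.16126408]), array([ 0.02182993, -0.25226513,  0.14282393]))
-0.12227294386372722
8 x offset [ 0.43 -2.17  0.35] ang [ 0.0263 -0.0024 -0.025 ] | |o| 2.24 deg 2.08
```

```bash
cat >> h.py <<'E'
PC=np.array([.567,.108])
def lip(fwd,z,pitch,yaw,n,start=None):
    u=np.array([np.cos(yaw),np.sin(yaw)]); L=np.r_[PC+fwd*u,z]
    return sp(L-R.from_euler(E,[0,pitch,yaw]).apply([.0425,0,0]),(0,pitch,yaw),n,start)
E
python3 - <<'E'
from h import *
a=lip(.01,.17,-.22,.25,12)
a=lip(.01,.1,-.1,.22,6,a)
a=lip(.01,.078,0.05,.22,5,a)
a=lip(.01,.06,.35,.2,5,a)
a=lip(.005,.05,1.0,.2,6,a)
E
```

```text
12 x offset [-0.47 -1.42 -0.56] ang [ 0.0052 -0.0027 -0.0069] | |o| 1.59 deg 0.52
6 x offset [-0.58 -0.06  0.72] ang [-0.0034 -0.02    0.0035] | |o| 0.92 deg 1.18
5 x offset [0.11 0.   0.19] ang [ 0.0002 -0.03   -0.0001] | |o| 0.22 deg 1.72
5 x offset [ 0.6  -0.03  0.03] ang [-0.0012 -0.06    0.0035] | |o| 0.6 deg 3.45
6 x offset [ 1.29  0.01 -0.34] ang [ 0.0007 -0.1083 -0.0003] | |o| 1.33 deg 6.21
```

```bash
python3 -m inch '{"offset":[[-0.45,-1.4,-0.55],[-0.45,-1.4,-0.55],[-0.45,-1.4,-0.55],[-0.45,-1.4,-0.55],[-0.45,-1.4,-0.55],[-0.45,-1.4,-0.55]],"angular":[[0.005,-0.003,-0.007],[0.005,-0.003,-0.007],[0.005,-0.003,-0.007],[0.005,-0.003,-0.007],[0.005,-0.003,-0.007],[0.005,-0.003,-0.007]]}'
python3 - <<'E'
from h import *
st();print(scoop());a=lip(.01,.17,-.22,.25,7)
E
```

```text
time: 9.7
eef_pos: [0.5164, -0.0063, 0.2172]
orientation: [-3.106, -0.827, 0.202]
ft_force: [-0.1, -0.2, -1.8]
finger_gap: 0.173
t 9.7 p [ 0.5164 -0.0063  0.2172] rpy [-3.106 -0.827  0.202] F [-0.1 -0.2 -1.8] M [-0.73  2.79 -0.04] gap 14.7 q [ 0.29 -0.21 -0.89  0.39 -0.07  1.12]
(array([0.59982632, 0.01437153, 0.16411804]), array([ 0.03177406, -0.21208402,  0.21938998]))
7 x offset [-0.46 -1.4  -0.39] ang [-0.0005  0.0011 -0.0056] | |o| 1.52 deg 0.33
```

```bash
python3 -m inch '{"offset":[[0,0,0],[0,0,0],[0,0,0],[0,0,0],[0,0,0]],"angular":[[0,-0.03,0],[0,-0.03,0],[0,-0.03,0],[0,-0.025,0],[0,-0.02,0]]}'
python3 - <<'E'
from h import *
st();print(scoop());a=lip(.01,.14,-.07,.25,9)
E
```

```text
time: 10.2
eef_pos: [0.5113, -0.0031, 0.2112]
orientation: [-3.109, -0.677, 0.216]
ft_force: [-0.8, -0.2, -2.3]
finger_gap: 0.176
t 10.2 p [ 0.5113 -0.0031  0.2112] rpy [-3.109 -0.677  0.216] F [-0.8 -0.2 -2.3] M [-0.68  2.31 -0.03] gap 15.0 q [ 0.32 -0.17 -0.68  0.09 -0.39  1.4 ]
(array([0.58582152, 0.01659704, 0.14593923]), array([ 0.03199014, -0.06248838,  0.23174083]))
9 x offset [-0.32 -1.04 -0.11] ang [-0.0016  0.0008 -0.0036] | |o| 1.1 deg 0.23
```

```bash
python3 -m inch '{"offset":[[-0.3,-1.05,-0.1],[-0.3,-1.05,-0.1],[-0.3,-1.05,-0.1],[-0.3,-1.05,-0.1],[-0.3,-1.05,-0.1],[-0.3,-1.05,-0.1],[-0.3,-1.05,-0.1]],"angular":[[-0.002,0,-0.003],[-0.002,0,-0.003],[-0.002,0,-0.003],[-0.002,0,-0.003],[-0.002,0,-0.003],[-0.002,0,-0.003],[-0.002,0,-0.003]]}'
python3 - <<'E'
from h import *
st();print(scoop());a=lip(.01,.1,-.05,.22,6)
a=lip(.01,.078,0.05,.22,5,a)
for n in('scene','side'): cv2.imwrite(f'pics/{n}6.png',env.capture(n)[:,:,::-1])
a=cv2.imread("pics/scene6.png");b=cv2.imread("pics/side6.png")
m=np.zeros((400,800,3),np.uint8); m[:,:400]=crop(a,260,150,360,250,4); m[:,400:]=crop(b,230,110,350,230,3.334)[:400,:400]; cv2.imwrite('pics/m6.png',m)
E
```

```text
time: 10.9
eef_pos: [0.4728, 0.0698, 0.2022]
orientation: [-3.136, -0.674, 0.247]
ft_force: [1.0, 0.1, -2.6]
finger_gap: 0.179
t 10.9 p [0.4728 0.0698 0.2022] rpy [-3.136 -0.674  0.247] F [ 1.   0.1 -2.6] M [-0.69  2.37  0.01] gap 15.3 q [ 0.54 -0.26 -0.94  0.65 -0.3   0.71]
(array([0.54714507, 0.08916287, 0.13658799]), array([ 0.01109945, -0.05923168,  0.24689146]))
6 x offset [-0.5  -0.28  0.41] ang [-0.0043 -0.0015  0.0024] | |o| 0.71 deg 0.3
5 x offset [-0.01 -0.    0.25] ang [ 0.0001 -0.02   -0.0001] | |o| 0.25 deg 1.15
```

View pics/m6.png

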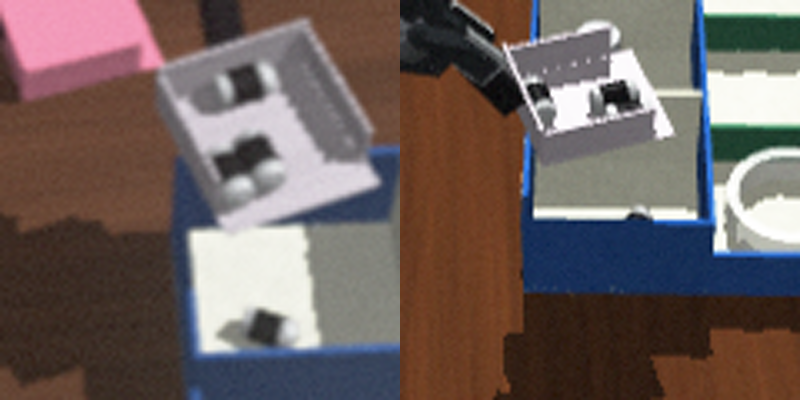

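All three cells are still in the scoop, two near the front and one at the back. The sample lies at crop (270,325) in the right front pocket below. I'll check the lip position in two views, then descend.

```bash
python3 - <<'E'
from h import *
S,D=cam('scene'),cam('side')
s=lambda x,y:(260+x/4,150+y/4); d=lambda x,y:(230+(x-400)/3.334,110+y/3.334)
print('corners',tri(S,s(232,230),D,d(672,133)),tri(S,s(381,183),D,d(625,50)))
o,e=scoop(); r=R.from_euler(E,e)
for y in (-.04,.04): print('pred',o+r.apply([.0425,y,0]))
print('back top',tri(S,s(157,75),D,d(548,161)),tri(S,s(305,22),D,d(506,44)))
for y in (-.04,.04): print('pred',o+r.apply([-.0425,y,.03]))
E
python3 -m inch '{"offset":[[-0.5,-0.3,0.4],[-0.5,-0.3,0.4],[-0.5,-0.3,0.4],[-0.5,-0.3,0.4],[-0.5,-0.3,0.4]],"angular":[[-0.004,-0.001,0.002],[-0.004,-0.001,0.002],[-0.004,-0.001,0.002],[-0.004,-0.001,0.002],[-0.004,-0.001,0.002]]}'
python3 - <<'E'
from h import *
st();print(scoop())
a=lip(.01,.08,0.0,.22,3)
a=lip(.01,.06,.35,.2,5,a)
a=lip(.005,.05,1.0,.2,6,a)
E
```

```text
corners (array([0.59216814, 0.06267196, 0.13252718]), np.float64(0.0029303852743825156)) (array([0.57153357, 0.13995217, 0.13071004]), np.float64(0.0010301076195897419))
pred [0.597745   0.06074109 0.13826975]
pred [0.57805176 0.13827478 0.13910857]
back top (array([0.51178034, 0.03616959, 0.14632695]), np.float64(0.014151294193260446)) (array([0.49468095, 0.11465533, 0.16237495]), np.float64(0.000996443127497855))
pred [0.51386181 0.03916505 0.16323139]
pred [0.49416857 0.11669874 0.16407022]
time: 11.5
eef_pos: [0.4632, 0.0854, 0.1718]
orientation: [3.139, -0.669, 0.24]
ft_force: [0.5, -0.1, -1.1]
finger_gap: 0.178
t 11.5 p [0.4632 0.0854 0.1718] rpy [ 3.139 -0.669  0.24 ] F [ 0.5 -0.1 -1.1] M [-0.61  2.23 -0.1 ] gap 15.2 q [ 0.4  -0.23 -1.09  1.12 -0.11  0.32]
(array([0.53753784, 0.10331456, 0.10580086]), array([ 0.00425448, -0.05371889,  0.23449563]))
3 x offset [-0.42  0.01  0.6 ] ang [-0.004  -0.0179  0.003 ] | |o| 0.73 deg 1.07
5 x offset [ 0.69 -0.03  0.01] ang [-0.0013 -0.07    0.0034] | |o| 0.7 deg 4.02
6 x offset [ 1.29  0.01 -0.34] ang [ 0.0007 -0.1083 -0.0003] | |o| 1.33 deg 6.21
```

The two-view check shows the lip about 7 mm lower and 6 mm nearer than modelled, so the scoop has drooped about 0.07 rad in the grip. I'll fold that into the model. Joint 3 is near its limit, so I'll pitch forward, which unfolds the arm.

```bash
cat >> h.py <<'E'
g=np.array([-.076,0,.067]); Rn=RTS*R.from_euler('y',.065); PTS=PTS+RTS.apply(g)-Rn.apply(g); RTS=Rn
E
python3 - <<'E'
from h import *
print(scoop())
a=lip(.01,.085,0.12,.23,4)
a=lip(.01,.065,.4,.22,4,a)
a=lip(.005,.05,1.05,.2,6,a)
E
```

```text
(array([0.53340091, 0.10234727, 0.10077049]), array([0.00424862, 0.01128052, 0.23477199]))
4 x offset [0.15 0.04 0.21] ang [-0.0014 -0.0272  0.0003] | |o| 0.26 deg 1.56
4 x offset [ 0.68 -0.02  0.16] ang [-0.0006 -0.07    0.0021] | |o| 0.7 deg 4.01
6 x offset [ 1.32  0.   -0.17] ang [ 0.0009 -0.1083  0.0031] | |o| 1.33 deg 6.21
```

```bash
python3 -m inch '{"offset":[[0.2,0,0.2],[0.2,0,0.2],[0.2,0,0.2],[0.2,0,0.2]],"angular":[[-0.001,-0.03,0],[-0.001,-0.03,0],[-0.001,-0.03,0],[-0.001,-0.03,0]]}'
python3 - <<'E'
from h import *
st();print(scoop())
a=lip(.01,.065,.4,.22,4)
a=lip(.005,.05,1.05,.2,6,a)
E
```

```text
time: 11.9
eef_pos: [0.4747, 0.0841, 0.169]
orientation: [3.127, -0.546, 0.244]
ft_force: [0.8, -1.3, -1.6]
finger_gap: 0.175
t 11.9 p [0.4747 0.0841 0.169 ] rpy [ 3.127 -0.546  0.244] F [ 0.8 -1.3 -1.6] M [-0.58  1.82 -0.04] gap 14.9 q [ 0.61 -0.16 -0.86  0.52 -0.41  0.77]
(array([0.53613334, 0.09788753, 0.08969561]), array([-0.0067048 ,  0.13371674,  0.23131963]))
4 x offset [ 0.66 -0.07  0.16] ang [ 0.0007 -0.0666  0.0033] | |o| 0.68 deg 3.82
6 x offset [ 1.32  0.   -0.17] ang [ 0.0009 -0.1083  0.0031] | |o| 1.33 deg 6.21
```

```bash
python3 -m inch '{"offset":[[0.65,-0.1,0.15],[0.65,-0.1,0.15],[0.65,-0.1,0.15],[0.65,-0.1,0.15]],"angular":[[0,-0.067,0.003],[0,-0.067,0.003],[0,-0.067,0.003],[0,-0.067,0.003]]}'
python3 - <<'E'
from h import *
st();print(scoop())
a=lip(.005,.05,1.05,.2,7)
E
```

```text
time: 12.3
eef_pos: [0.497, 0.0985, 0.1727]
orientation: [-3.14, -0.265, 0.234]
ft_force: [0.1, 0.4, -0.8]
finger_gap: 0.176
t 12.3 p [0.497  0.0985 0.1727] rpy [-3.14  -0.265  0.234] F [ 0.1  0.4 -0.8] M [-0.32  0.91 -0.01] gap 15.0 q [ 0.56  0.04 -0.42  0.11 -0.86  1.18]
(array([0.53430875, 0.10769567, 0.0790384 ]), array([0.00711345, 0.4155212 , 0.23203473]))
7 x offset [ 1.14  0.09 -0.19] ang [-0.0001 -0.0906  0.004 ] | |o| 1.16 deg 5.2
```

```bash
python3 -m inch '{"offset":[[1.15,0.1,-0.2],[1.15,0.1,-0.2],[1.15,0.1,-0.2],[1.15,0.1,-0.2],[1.15,0.1,-0.2],[1.15,0.1,-0.2],[1.15,0.1,-0.2],[0,0,0]],"angular":[[0,-0.09,0.004],[0,-0.09,0.004],[0,-0.09,0.004],[0,-0.09,0.004],[0,-0.09,0.004],[0,-0.09,0.004],[0,-0.09,0.004],[0,0,0]]}'
python3 -m inch '{"offset":[[0,0,0],[0,0,0],[0,0,0]],"angular":[[0,0,0],[0,0,0],[0,0,0]]}'
python3 - <<'E'
from h import *
st();print(scoop())
for n in('scene','side'): cv2.imwrite(f'pics/{n}7.png',env.capture(n)[:,:,::-1])
a=cv2.imread("pics/scene7.png");b=cv2.imread("pics/side7.png")
m=np.zeros((400,800,3),np.uint8); m[:,:400]=crop(a,270,160,370,260,4); m[:,400:]=crop(b,230,90,350,210,3.334)[:400,:400]; cv2.imwrite('pics/m7.png',m)
E
```

```text
time: 13.1
eef_pos: [0.5852, 0.121, 0.1801]
orientation: [-3.109, 0.386, 0.236]
ft_force: [-0.1, -0.3, -3.5]
finger_gap: 0.177
time: 13.4
eef_pos: [0.5862, 0.1222, 0.1792]
orientation: [-3.105, 0.382, 0.24]
ft_force: [-0.4, -0.8, -0.6]
finger_gap: 0.179
t 13.4 p [0.5862 0.1222 0.1792] rpy [-3.105  0.382  0.24 ] F [-0.4 -0.8 -0.6] M [-0.04 -1.33  0.09] gap 15.3 q [ 0.41  0.65  0.53 -0.1  -1.82  1.39]
(array([0.56035564, 0.11966871, 0.08127759]), array([0.07019064, 1.06152634, 0.28087375]))
```

View pics/m7.png

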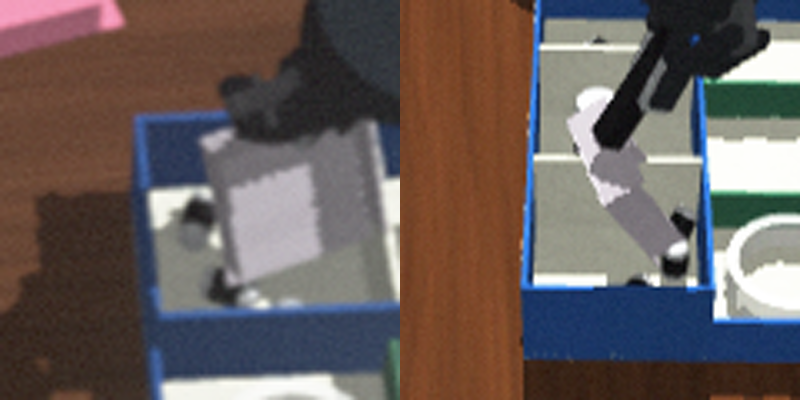

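The pan is empty and the cells lie in the right front pocket with the sample. Lifting straight out before levelling.

```bash
python3 - <<'E'
from h import *
p,r=pose(); a=plan(p+[0,0,.12],r.as_euler(E),6)
b=plan((.545,.05,.27),(np.pi,-.3,.2),8,a)
E
```

```text
6 x offset [-0.74 -0.07 -1.85] ang [0. 0. 0.] | |o| 2.0 deg 0.0
8 x offset [-0.68  0.78  0.42] ang [-0.0042  0.0853  0.0036] | |o| 1.11 deg 4.9
```

```bash
python3 -m inch '{"offset":[[-0.4,0,-1],[-0.75,0,-1.85],[-0.75,0,-1.85],[-0.75,0,-1.85],[-0.75,0,-1.85],[-0.75,0,-1.85]],"angular":[[0,0,0],[0,0,0],[0,0,0],[0,0,0],[0,0,0],[0,0,0]]}'
python3 -m inch '{"offset":[[-0.7,0.8,0.4],[-0.7,0.8,0.4],[-0.7,0.8,0.4],[-0.7,0.8,0.4],[-0.7,0.8,0.4],[-0.7,0.8,0.4],[-0.7,0.8,0.4],[-0.7,0.8,0.4]],"angular":[[-0.004,0.085,0.004],[-0.004,0.085,0.004],[-0.004,0.085,0.004],[-0.004,0.085,0.004],[-0.004,0.085,0.004],[-0.004,0.085,0.004],[-0.004,0.085,0.004],[-0.004,0.085,0.004]]}'
python3 - <<'E'
from h import *
st();print(scoop())
a=plan((.50,-.215,.22),(np.pi,-.5,.05),12)
a=sp(tray(-.01,0,.08),(0,0,.0495),6,a)
for n in('scene','side'): cv2.imwrite(f'pics/{n}8.png',env.capture(n)[:,:,::-1])
a=cv2.imread("pics/scene8.png");b=cv2.imread("pics/side8.png")
m=np.zeros((400,800,3),np.uint8); m[:,:400]=crop(a,290,170,390,270,4); m[:,400:]=crop(b,260,60,360,160,4)[:400,:400];
m[:,400:]=crop(b,250,90,370,210,3.334)[:400,:400]; cv2.imwrite('pics/m8.png',m)
E
```

```text
time: 14.1
eef_pos: [0.5831, 0.1182, 0.3016]
orientation: [-3.102, 0.374, 0.244]
ft_force: [0.5, 1.1, -1.4]
finger_gap: 0.178
time: 14.9
eef_pos: [0.5422, 0.0428, 0.2872]
orientation: [-3.133, -0.357, 0.199]
ft_force: [-0.6, -0.6, -0.6]
finger_gap: 0.175
t 14.9 p [0.5422 0.0428 0.2872] rpy [-3.133 -0.357  0.199] F [-0.6 -0.6 -0.6] M [-0.31  1.21  0.06] gap 14.9 q [ 0.41 -0.   -0.18  0.07 -1.05  1.34]
(array([0.58806798, 0.05298761, 0.19748868]), array([0.01346084, 0.32287648, 0.20142168]))
12 x offset [-0.81  2.09  0.25] ang [-0.0059  0.0119  0.0113] | |o| 2.25 deg 1.0
6 x offset [-1.21  0.16  0.6 ] ang [-0.0006  0.03   -0.001 ] | |o| 1.36 deg 1.72
```

View pics/m8.png

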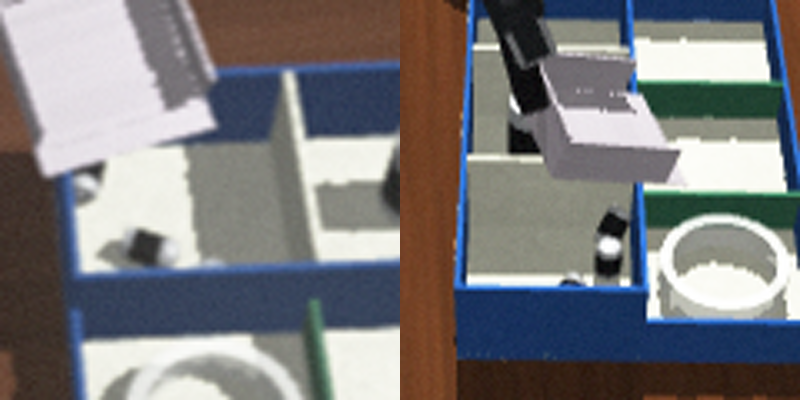

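```bash
python3 -m inch '{"offset":[[-0.8,2.1,0.25],[-0.8,2.1,0.25],[-0.8,2.1,0.25],[-0.8,2.1,0.25],[-0.8,2.1,0.25],[-0.8,2.1,0.25]],"angular":[[-0.006,0.012,0.011],[-0.006,0.012,0.011],[-0.006,0.012,0.011],[-0.006,0.012,0.011],[-0.006,0.012,0.011],[-0.006,0.012,0.011]]}'
python3 -m inch '{"offset":[[-0.8,2.1,0.25],[-0.8,2.1,0.25],[-0.8,2.1,0.25],[-0.8,2.1,0.25],[-0.8,2.1,0.25],[-0.8,2.1,0.25]],"angular":[[-0.006,0.012,0.011],[-0.006,0.012,0.011],[-0.006,0.012,0.011],[-0.006,0.012,0.011],[-0.006,0.012,0.011],[-0.006,0.012,0.011]]}'
python3 - <<'E'
from h import *
st();print(scoop())
a=sp(tray(0,0,.08),(0,0,.0495),8)
# count cells by dark bands / white ends in the right pocket
for n in('scene','side'): cv2.imwrite(f'pics/{n}9.png',env.capture(n)[:,:,::-1])
for n,(x0,y0,x1,y1) in {'scene':(304,186,368,242),'side':(266,130,325,178)}.items():
    im=cv2.imread(f'pics/{n}9.png')[y0:y1,x0:x1]; v=cv2.cvtColor(im,cv2.COLOR_BGR2HSV)
    m=((v[:,:,2]<60)).astype(np.uint8); k,l,s,c=cv2.connectedComponentsWithStats(m)
    C=cam(n)
    for i in range(1,k):
        if s[i,4]>8: p=c[i]+[x0,y0]; print(n,p.round(1),s[i,4],plane(C,p,.016).round(3))
E
```

```text
time: 15.6
eef_pos: [0.5192, -0.0913, 0.2615]
orientation: [3.142, -0.434, 0.131]
ft_force: [-0.6, -0.1, -1.4]
finger_gap: 0.174
time: 16.2
eef_pos: [0.4951, -0.2244, 0.2362]
orientation: [3.137, -0.518, 0.059]
ft_force: [0.2, -0.2, -1.3]
finger_gap: 0.179
t 16.2 p [ 0.4951 -0.2244  0.2362] rpy [ 3.137 -0.518  0.059] F [ 0.2 -0.2 -1.3] M [-0.08  1.76  0.02] gap 15.3 q [-0.23 -0.02 -0.28 -0.19 -0.82  1.96]
(array([ 0.55580756, -0.22125847,  0.15512267]), array([0.00179984, 0.16170925, 0.05296205]))
8 x offset [-0.87 -0.    0.71] ang [-0.0005  0.0202  0.0003] | |o| 1.12 deg 1.16
scene [311.4 210.4] 21 [0.518 0.069 0.016]
scene [325.6 231.6] 34 [0.575 0.09  0.016]
side [289.  132.5] 78 [0.563 0.246 0.016]
side [313.3 157.2] 44 [0.614 0.156 0.016]
side [312.1 169.6] 36 [0.606 0.116 0.016]
```

Four separate bodies show in the right pocket: dark bands at scene (311,210) and (326,232), and at side (313,157) and (312,170). Now laying the scoop back.

```bash
python3 -m inch '{"offset":[[-0.85,0,0.7],[-0.85,0,0.7],[-0.85,0,0.7],[-0.85,0,0.7],[-0.85,0,0.7],[-0.85,0,0.7],[-0.85,0,0.7],[-0.85,0,0.7]],"angular":[[0,0.02,0],[0,0.02,0],[0,0.02,0],[0,0.02,0],[0,0.02,0],[0,0.02,0],[0,0.02,0],[0,0.02,0]]}'
python3 - <<'E'
from h import *
st();print(scoop())
a=sp(tray(0,0,.03),(0,0,.0495),4)
# scoop pose check: triangulate lip/back features later
for n in('scene','side'): cv2.imwrite(f'pics/{n}10.png',env.capture(n)[:,:,::-1])
S,D=cam('scene'),cam('side'); o,e=scoop(); r=R.from_euler(E,e)
for L in([.0425,-.04,0],[.0425,.04,0],[-.0425,-.04,.03],[-.0425,.04,.03]): print(L,proj(S,o+r.apply(L)).round(1),proj(D,o+r.apply(L)).round(1))
def quad(n,C):
    im=cv2.imread(f'pics/{n}10.png'); b=cv2.cvtColor(im,cv2.COLOR_BGR2Lab).astype(int)
    # scoop lavender: blueish vs white tray
    m=((im[:,:,0].astype(int)-im[:,:,1]>5)&(im[:,:,2].astype(int)-im[:,:,1]>-3)&(im[:,:,1]>100)).astype(np.uint8)
    k,l,s,c=cv2.connectedComponentsWithStats(m)
    p=proj(C,o); 
    for i in range(1,k):
        if s[i,4]>100: 
            pts=np.argwhere(l==i)[:,::-1]; print(n,s[i],c[i].round(),cv2.boxPoints(cv2.minAreaRect(pts.astype(np.float32))).round(1).tolist())
quad('scene',S);quad('side',D)
E
```

```text
time: 17.1
eef_pos: [0.474, -0.2245, 0.1623]
orientation: [3.13, -0.695, 0.072]
ft_force: [-0.1, -0.1, -1.6]
finger_gap: 0.181
t 17.1 p [ 0.474  -0.2245  0.1623] rpy [ 3.13  -0.695  0.072] F [-0.1 -0.1 -1.6] M [-0.12  2.41  0.02] gap 15.4 q [-0.36 -0.02 -0.46 -0.52 -0.54  2.37]
(array([ 0.54796075, -0.22025419,  0.09318525]), array([-0.00213766, -0.0153649 ,  0.06181934]))
4 x offset [-1.08  0.02  1.12] ang [-0.0015 -0.0039  0.0027] | |o| 1.56 deg 0.28
[0.0425, -0.04, 0] [150.8 238.3] [330.1 302.8]
[0.0425, 0.04, 0] [192.6 231.4] [321.3 261.5]
[-0.0425, -0.04, 0.03] [145.5 193.9] [278.6 300.8]
[-0.0425, 0.04, 0.03] [186.4 187.5] [272.9 257.9]
scene [531 111  29  17 152] [545. 119.] [[530.4000244140625, 123.80000305175781], [558.5999755859375, 110.30000305175781], [560.9000244140625, 115.0999984741211], [532.7000122070312, 128.60000610351562]]
scene [256 136  45  33 797] [278. 154.] [[255.60000610351562, 142.10000610351562], [293.0, 133.5], [300.5, 166.1999969482422], [263.1000061035156, 174.8000030517578]]
scene [ 146  196   47   41 1219] [166. 217.] [[144.10000610351562, 197.5], [18
[... 316 characters left out ...]
[ 17. 382.] [[-3.5, 417.29998779296875], [29.399999618530273, 348.79998779296875], [35.099998474121094, 351.5], [2.200000047683716, 420.0]]
side [189 193  31  25 406] [206. 205.] [[188.8000030517578, 199.3000030517578], [214.1999969482422, 192.89999389648438], [219.89999389648438, 215.8000030517578], [194.5, 222.10000610351562]]
side [256 232  22  14 140] [266. 238.] [[254.39999389648438, 241.10000610351562], [256.20001220703125, 230.8000030517578], [278.1000061035156, 234.8000030517578], [276.29998779296875, 245.0]]
side [274 256  40  21 332] [294. 266.] [[273.29998779296875, 258.3999938964844], [312.79998779296875, 255.5], [314.1000061035156, 273.5], [274.6000061035156, 276.3999938964844]]
```

The mask's lip corners ((150,237), (192,231)) agree with the model within about 1 px. Lowering.

```bash
python3 -m inch '{"offset":[[-1.1,0,1.1],[-1.1,0,1.1],[-1.1,0,1.1],[-0.9,0,0.9]],"angular":[[-0.0015,-0.003,0.003],[-0.0015,-0.003,0.003],[-0.0015,-0.003,0.003],[-0.0015,-0.003,0.003]]}'
python3 - <<'E'
from h import *
st();print(scoop(),tray(0,0,0)); a=sp(tray(0,0,.03),(0,0,.0495),2); a=sp(tray(0,0,.005),(0,0,.0495),4)
E
```

```text
time: 17.6
eef_pos: [0.4724, -0.2256, 0.1089]
orientation: [3.131, -0.689, 0.063]
ft_force: [0.5, -0.2, -0.9]
finger_gap: 0.179
t 17.6 p [ 0.4724 -0.2256  0.1089] rpy [ 3.131 -0.689  0.063] F [ 0.5 -0.2 -0.9] M [-0.08  2.31 -0.01] gap 15.3 q [-0.39  0.06 -0.5  -0.65 -0.45  2.53]
(array([ 0.54591896, -0.22208589,  0.03929268]), array([-0.00211181, -0.00865132,  0.05238568])) [ 0.5423 -0.2228  0.    ]
2 x offset [-0.39  0.02  0.24] ang [-0.0001 -0.0043  0.0018] | |o| 0.46 deg 0.27
4 x offset [-0.59  0.    0.6 ] ang [-0.     -0.0022  0.0009] | |o| 0.84 deg 0.13
```

```bash
python3 -m inch '{"offset":[[-0.6,0,0.6],[-0.6,0,0.6],[-0.6,0,0.6],[-0.5,0,0.5]],"angular":[[0,-0.002,0.001],[0,-0.002,0.001],[0,-0.002,0.001],[0,-0.002,0.001]]}'
python3 - <<'E'
from h import *
st();print(scoop()); a=sp(tray(0,0,.0045),(0,0,.0495),2)
E
```

```text
time: 18.0
eef_pos: [0.4739, -0.2256, 0.0809]
orientation: [3.131, -0.685, 0.066]
ft_force: [-0.1, 0.4, -0.9]
finger_gap: 0.178
t 18.0 p [ 0.4739 -0.2256  0.0809] rpy [ 3.131 -0.685  0.066] F [-0.1  0.4 -0.9] M [-0.12  2.36  0.03] gap 15.2 q [-0.41  0.12 -0.49 -0.75 -0.43  2.65]
(array([ 0.54711483, -0.22179519,  0.01105161]), array([-0.0015535 , -0.00484925,  0.05616398]))
2 x offset [-0.37  0.02  0.1 ] ang [-0.0015 -0.0024  0.0031] | |o| 0.38 deg 0.24
```

```bash
python3 -m inch '{"offset":[[-0.2,0,0.25],[-0.2,0,0.2],[-0.1,0,0.1],[0,0,0]],"angular":[[0,0,0.002],[0,0,0.002],[0,0,0],[0,0,0]]}'
python3 - <<'E'
from h import *
st();print(scoop())
E
```

```text
time: 18.4
eef_pos: [0.4753, -0.2258, 0.0749]
orientation: [3.134, -0.687, 0.063]
ft_force: [-0.4, -0.2, -0.4]
finger_gap: 0.178
t 18.4 p [ 0.4753 -0.2258  0.0749] rpy [ 3.134 -0.687  0.063] F [-0.4 -0.2 -0.4] M [-0.12  2.3   0.01] gap 15.2 q [-0.42  0.13 -0.49 -0.77 -0.43  2.69]
(array([ 0.54866081, -0.22193122,  0.00516936]), array([ 0.00037379, -0.00671241,  0.05493431]))
```

```bash
python3 -m inch '{"offset":[[-0.15,0,0.15],[0,0,0]],"angular":[[0,0,0],[0,0,0]]}'
python3 -m inch '{"offset":[[0,0,0],[0,0,0],[0,0,0],[0,0,0],[0,0,0],[0,0,0]],"angular":[[0,0,0],[0,0,0],[0,0,0],[0,0,0],[0,0,0],[0,0,0]]}' 6
python3 -m inch '{"offset":[[0,0,-1.5],[0,0,-1.5],[0,0,-1.5],[0,0,-1.5],[0,0,-1.5],[0,0,-1.5],[0,0,-1.5],[0,0,-1]],"angular":[[0,0,0],[0,0,0],[0,0,0],[0,0,0],[0,0,0],[0,0,0],[0,0,0],[0,0,0]]}'
python3 -m inch '{"offset":[[1,0,-2],[1,0,-2],[1,0,-2],[0,0,0],[0,0,0],[0,0,0]],"angular":[[0,-0.05,0],[0,-0.05,0],[0,-0.05,0],[0,0,0],[0,0,0],[0,0,0]]}'
python3 - <<'E'
from h import *
st()
for n in('scene','side','wrist'): cv2.imwrite(f'pics/{n}11.png',env.capture(n)[:,:,::-1])
a=cv2.imread("pics/scene11.png");b=cv2.imread("pics/side11.png");w=cv2.imread("pics/wrist11.png")
m=np.zeros((600,800,3),np.uint8); m[:300,:400]=crop(a,130,150,230,225,4); m[:300,:400]=cv2.resize(a[150:300,110:310],(400,300)); m[:300,400:]=crop(a,295,175,395,250,4)
m[300:,:400]=crop(b,210,240,410,390,2); m[300:,400:]=crop(b,255,90,375,180,3.334)[:300,:400]; cv2.imwrite('pics/m9.png',m)
E
```

```text
time: 18.6
eef_pos: [0.4755, -0.2261, 0.0735]
orientation: [3.133, -0.688, 0.064]
ft_force: [-0.3, 0.2, -1.1]
finger_gap: 0.178
time: 19.2
eef_pos: [0.4765, -0.2267, 0.0749]
orientation: [3.131, -0.691, 0.065]
ft_force: [0.4, 0.1, 0.3]
finger_gap: 0.7
time: 20.0
eef_pos: [0.4003, -0.2297, 0.1651]
orientation: [3.133, -0.687, 0.063]
ft_force: [0.9, -0.9, -0.4]
finger_gap: 0.704
time: 20.6
eef_pos: [0.3865, -0.2301, 0.2338]
orientation: [3.134, -0.532, 0.058]
ft_force: [-0.9, 0.1, -0.7]
finger_gap: 0.703
t 20.6 p [ 0.3865 -0.2301  0.2338] rpy [ 3.134 -0.532  0.058] F [-0.9  0.1 -0.7] M [-0.09  1.5  -0.01] gap 60.0 q [-0.36 -0.19 -0.42 -0.26 -0.87  2.1 ]
```

View pics/m9.png

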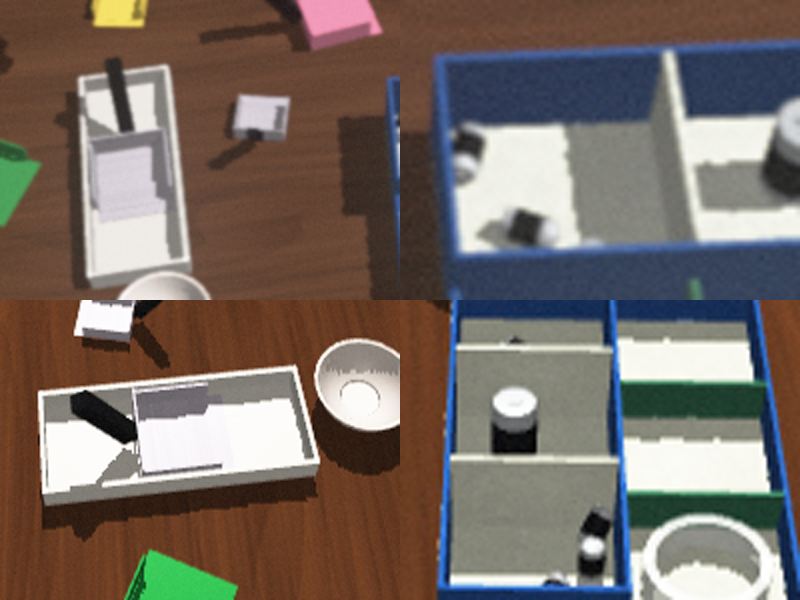

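The tray is empty apart from the scoop lying flat in it. In the pocket I see cells at scene crop (468,150) and (530,227), a tip at (593,243), and two bands at side crop (597,525) and (592,560). One cell near the far wall seems to stand or lean, so I'll check its height with the wrist camera.

```bash
python3 - <<'E'
from h import *
a=plan((.55,.10,.30),(np.pi,0,0.2),14)
E
```

```text
14 x offset [ 1.55 -2.19 -0.07] ang [ 0.0032 -0.0378 -0.0101] | |o| 2.69 deg 2.25
```

```bash
python3 -m inch '{"offset":[[1.55,-2.2,-0.1],[1.55,-2.2,-0.1],[1.55,-2.2,-0.1],[1.55,-2.2,-0.1],[1.55,-2.2,-0.1],[1.55,-2.2,-0.1],[1.55,-2.2,-0.1]],"angular":[[0.003,-0.038,-0.01],[0.003,-0.038,-0.01],[0.003,-0.038,-0.01],[0.003,-0.038,-0.01],[0.003,-0.038,-0.01],[0.003,-0.038,-0.01],[0.003,-0.038,-0.01]]}'
python3 -m inch '{"offset":[[1.55,-2.2,-0.1],[1.55,-2.2,-0.1],[1.55,-2.2,-0.1],[1.55,-2.2,-0.1],[1.55,-2.2,-0.1],[1.55,-2.2,-0.1],[0,0,0],[0,0,0]],"angular":[[0.003,-0.038,-0.01],[0.003,-0.038,-0.01],[0.003,-0.038,-0.01],[0.003,-0.038,-0.01],[0.003,-0.038,-0.01],[0.003,-0.038,-0.01],[0,0,0],[0,0,0]]}'
python3 - <<'E'
from h import *
st(); C=cam('wrist'); D=cam('side'); im=env.capture('wrist')[:,:,::-1].copy(); cv2.imwrite('pics/wrist12.png',im)
cv2.imwrite('pics/side12.png',env.capture('side')[:,:,::-1])
print('pocket',proj(C,[.567,.108,.006]))
v=im.max(2); m=(v<65).astype(np.uint8); k,l,s,c=cv2.connectedComponentsWithStats(m)
for i in range(1,k):
    X=plane(C,c[i],.016)
    if s[i,4]>15 and abs(X[0]-.567)<.075 and abs(X[1]-.108)<.075: print(c[i].round(1),s[i],X.round(3))
cv2.imwrite('pics/m10.png',im)
E
```

```text
time: 21.45
eef_pos: [0.4676, -0.0666, 0.2776]
orientation: [3.13, -0.248, 0.12]
ft_force: [-0.6, -0.2, 0.1]
finger_gap: 0.706
time: 22.25
eef_pos: [0.5417, 0.086, 0.2892]
orientation: [3.141, 0.002, 0.184]
ft_force: [-1.3, 0.5, -0.8]
finger_gap: 0.702
t 22.25 p [0.5417 0.086  0.2892] rpy [3.141e+00 2.000e-03 1.840e-01] F [-1.3  0.5 -0.8] M [-0.06 -0.01 -0.02] gap 59.9 q [ 0.44  0.25  0.2   0.   -1.53  1.31]
pocket [268.97484963 145.06804286]
[294.4 187.2] [291 184   8   8  35] [0.519 0.065 0.016]
```

```bash
python3 - <<'E'
from h import *
C=cam('wrist'); D=cam('side'); im=cv2.imread('pics/wrist12.png')
for z in (.016,.021,.03,.04,.05):
    for q in ((313.3,157.2),(312.1,169.6)):
        X=plane(D,q,z); print(z,X.round(3),proj(C,X).round(1))
g=im.max(2); 
for th in (60,80,100):
    m=(g<th).astype(np.uint8); k,l,s,c=cv2.connectedComponentsWithStats(m)
    print(th,[(c[i].round(1).tolist(),int(s[i,4])) for i in range(1,k) if 10<s[i,4]<600 and 200<c[i][0]<340 and 70<c[i][1]<215])
print(g[100:160:3,215:300:3])
E
```

```text
0.016 [0.614 0.156 0.016] [236.2 100.6]
0.016 [0.606 0.116 0.016] [267.3 112.9]
0.021 [0.613 0.151 0.021] [239.5 102.1]
0.021 [0.606 0.111 0.021] [270.8 114.5]
0.03 [0.611 0.142 0.03 ] [245.9 104.9]
0.03 [0.604 0.103 0.03 ] [277.3 117.3]
0.04 [0.61  0.132 0.04 ] [253.2 108.2]
0.04 [0.603 0.093 0.04 ] [284.8 120.6]
0.05 [0.608 0.122 0.05 ] [260.8 111.6]
0.05 [0.601 0.084 0.05 ] [292.7 124.1]
60 []
80 [([243.2, 106.5], 138), ([282.6, 142.6], 118), ([288.4, 182.6], 22), ([293.9, 186.9], 68)]
100 [([242.9, 106.4], 187), ([282.6, 142.5], 152), ([292.2, 185.4], 135)]
[[227 233 226 118 116 117 119 119 116  87  68 113 137 138 135 135 134 143
  160 169 173 178 198 214 228 232 231 233 232]
 [230 231 200 117 115 113 112 113  99  67  67  70 127 138 135 134 136 135
  136 223 206 179 177 172 176 189 202 225 228]
 [229 231 170 116 116 124  94  74  67  67  67  67 102 136 135 134 136 124
  148 230 229 228 228 226 207 191 176 173 175]
 [230 233 140 117 116 131 135  86  68  67  66  70 108 135 136 173 214 202
  139 181 194 223 230 232 229 230 227 223 184]
 [231 229 126 116 116 133 139 131  81  67  71 10
[... 1188 characters left out ...]
136 135 133 133 134 135 133 136 134 158 228 229
  224 179 128  74  73  72  70  82 132 166 229]
 [118 115 117 135 132 134 134 130 133 134 134 136 134 136 135 210 228 231
  227 218 104  73  73  74  77 145 128 137 201]
 [116 113 121 134 132 133 133 131 133 135 136 136 135 135 134 213 231 234
  229 226 223 123  72  74 162 175 136 137 139]
 [115 113 128 132 131 132 132 132 132 134 133 133 135 133 136 228 234 230
  228 230 231 230 160 149 195 141 136 140 209]
 [114 112 130 131 132 134 134 135 135 135 131 132 136 133 183 230 231 230
  229 230 231 230 229 218 218 207 186 225 230]
 [114 113 133 132 133 132 130 130 134 135 132 133 136 135 221 232 232 230
  231 229 230 230 229 230 231 229 232 229 229]]
```

The wrist view gives four bodies: bands at (243,106), (283,143) and (292,185), and a round white top at (265,114). Crossed with the side rays, the far two sit at about z 0.02–0.03, in the pocket and below 60 mm. Handing in.

```bash
python3 - <<'E'
from h import *
st(); print(env.close_job())
E
```

```text
t 22.35 p [0.5411 0.0854 0.2894] rpy [3.141e+00 2.000e-03 1.830e-01] F [ 0.3 -0.4 -0.8] M [-0.05  0.03 -0.01] gap 59.7 q [ 0.44  0.24  0.2   0.   -1.53  1.31]
the job is handed in; nothing more can be done
None
```

The three stubby batteries are in the right front pocket with the sample, and the scoop is back down flat in the tray. I handed the job in at 22.4 s, and no verdict is reported.

**What I did:** I pinched the scoop by its handle, pushed it under the batteries against the tray's far wall and lifted all three together. I then tipped them into the pocket and laid the scoop back near the tray's centre. The gripper was only ever closed on the handle, and it stayed clear of the batteries in every picture.

**Last checks:**
- **Pocket:** four batteries showed in the scene, side and wrist views, all inside the pocket. By crossing the side and wrist rays, the two near the far wall sit at about 20–30 mm height, under the 60 mm limit. One of them seems to be standing upright.
- **Scoop:** in the last picture it lies flat in the empty tray. When I released it, my model put it within about 6 mm of the tray's centre.
- **Other things:** the dish, tape, fat battery and block battery look unmoved by eye; I did not measure them.
- **Robot:** it ended clear of everything, with its force reading at noise level.

**What did not go as planned:**
- Joint 6 reached its 3.05 limit while I tilted the scoop up, so the lift was higher and less tilted than intended.
- Joint 5 later read -0.07 and joint 3 -1.09, both right at their range ends; no error was reported.
- The scoop drooped about 0.07 rad in the grip; I measured this in two views and corrected for it.
- The last wrist picture could not be viewed because the 12-picture limit was used up, so I checked it by pixel values only.

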